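# Ready the fold-up tray, then try, free and hold the blank chest's lid

## Robot

A 7-joint arm with a two-finger parallel gripper is mounted at the origin on the work surface. World frame = base frame: x ahead of the robot, y to its left, z up, the work surface at z = 0. Lengths are in m, angles in rad, forces in N, time in s.
With the tool pointing down it reaches from about 0.4 to 0.85 m from the base axis. Payload 10.4 kg.
Tool frame: the origin (TCP) lies between the finger pads; the fingertips stand 14 mm ahead of it and the grasp point (between the pads) lies 5 mm behind it; z points along the fingers, y is the direction in which the jaws open and shut (so a half turn about z gives the same grasp; the last joint's range is limited). The gripper opens to 87 mm and grips with 3 to 60 N. Pads are 19 mm wide; open, the fingers measure 117 mm over their backs; the gripper's body (75 mm by 190 mm) begins 51 mm behind the grasp point.
Start: joints at [1.194, 0.332, -0.065, 1.46, 0.022, 1.35, -0.088], TCP at [0.217, -0.586, 0.237] pointing down, gripper open.
Joint ranges: [-2.6, 2.6], [-0.5, 2.12], [-1.47, 1.34], [0.16, 2.42], [-1.27, 4.41], [0.06, 2.06], [-2.6, 2.6]. Speed limits (rad/s): [2.22, 2.22, 2.79, 2.79, 3.14, 3.14, 3.14].

## Interface

Orientations are given as a unit quaternion [x, y, z, w].
In Python, from bench import readout, camera, calibration, order gives the robot as it stands.
- The arm moves only by the tool apply_moves, never from a script. Its argument "deltas" is a list of rows, each an object with "translation": the shift along the world's x, y, z in m, a list of three; "turn": the turn, a rotation vector about the world's x, y, z in rad, a list of three; "hand": the finger opening in m, from 0 to 0.087. A call has 1 to 5 rows; each row shifts and turns the pose as measured when the row begins; what a row does not reach is not made up. A row lasts 1/10 s, in which the tool goes at most 50 mm and 8.59 degrees, less where a joint would pass 70% of its speed; a pose out of reach is approached as far as the arm can. A call with a gripper value outside its range is refused whole. The fingers move at their own pace and stop on an object; "newtons" is the grip in N (left out, the last holds). Time passes only in rows, so rows that do not move let the fingers close. It gives the time, the measured TCP pose, the force and the opening at its end, in the units of the state.
- readout.read_state(): the state, without advancing time (a new reading comes with each control period).
- camera(name): name is "scene" or "top" or "wrist"; returns the picture (480x640x3 uint8, red, green, blue); there is no depth.
- calibration(name): a dict with "fx", "fy", "cx", "cy" (pixels), "extrinsics" (4x4, takes a point from world to camera coordinates). Camera axes: x right, y down, z forward; pixel columns grow to the right and rows downward; lengths in m; the calibration is good to about 2 mm. The wrist camera is an equidistant fisheye: a pixel r from the principal point sees the ray r / f radians off the axis. A picture is of the moment at which its call begins: read the wrist's pose just before it. calibration takes no time and is no camera call; for the wrist camera it gives the pose at the moment of the call.
- order.close_job(): hands the job in, once; it reports no verdict.
The state is a dict: "time": time; "joint_positions": joint angles; "joint_vel": joint speeds; "joint_torque": joint torques, N m; "ee_pos": TCP position; "eef_rot": TCP orientation; "ft_force": force on the tool from outside, world axes, zero at the start; "torque": the same for the moment, N m; "width": finger opening in m.
Only numpy, scipy, OpenCV 4.12 (cv2) and the standard library are available. Lean on these libraries where they do the work, as an engineer would, in place of code of your own. Each camera call takes 0.05 s, during which the arm holds its last target. There are 200 camera calls.

## Task

Set up for taking turning blanks out of the green chest: first raise the three folded-out walls of the plywood tray fully upright. Then tug the chest lid up by its handle to feel whether its unmarked bolt is holding it, leaving the bolt as it is found until you have tugged; if it is held, slide the bolt's black knob across to the other end of its slot. Raise the lid about half-way to upright (some 45 degrees) and finish still holding it there in the gripper, since it would fall shut by itself; do not shift the other things on the bench.

Things in the scene. Friction and masses are not known exactly. Their poses are not given: they have to be found in the camera images.
- tray: fold-up plywood tray fixed to the bench; origin at the underside centre of its 130 x 130 x 6 mm base, x away from the robot at yaw 0, y to the left, z up. The near (-x) wall is fixed, 56 mm high. The other three walls hinge on the base's top edges (z = 6 mm): left at y = +65 mm, right at y = -65 mm, far at x = +65 mm. Upright they stand just outside the base.
- wall_left (a joint): hinge of the tray's left (+y) wall, a plywood panel 50 mm high, 128 mm long, 5 mm thick. 0 = folded out flat, 1.571 = upright at its stop. It starts part raised (0.7 to 1.1) and its stiff hinge (about 1 N at the edge) leaves it where it is put; it is raised by pushing its outer face or free edge from outside the tray, inward and upward together along the edge's arc (a purely level push at a low wall rubs on its edge and jams).
- wall_right (a joint): hinge of the tray's right (-y) wall, a plywood panel 50 mm high, 128 mm long, 5 mm thick. 0 = folded out flat, 1.571 = upright at its stop. It starts part raised (0.7 to 1.1) and its stiff hinge (about 1 N at the edge) leaves it where it is put; it is raised by pushing its outer face or free edge from outside the tray, inward and upward together along the edge's arc (a purely level push at a low wall rubs on its edge and jams).
- wall_far (a joint): hinge of the tray's far (+x) wall, a plywood panel 50 mm high, 128 mm long, 5 mm thick. 0 = folded out flat, 1.571 = upright at its stop. It starts part raised (0.7 to 1.1) and its stiff hinge (about 1 N at the edge) leaves it where it is put; it is raised by pushing its outer face or free edge from outside the tray, inward and upward together along the edge's arc (a purely level push at a low wall rubs on its edge and jams).
- chest: green chest 170 (x) x 220 (y) x 70 mm high with a 12 mm lid on top, fixed to the bench; origin at the underside centre, x away from the robot at yaw 0, y left, z up. The lid is hinged along the chest's near (-x) top edge, so its far edge lifts and it opens towards the robot.
- lid (a joint): lid angle: 0 = shut, grows as the far edge rises, stop at 1.25. It weighs about 0.4 kg with its bolt and falls shut from any angle; a free lid needs about 3 N at the handle, up to some 10 N while the round bar has to turn in a firm grip, so judge by whether it follows the hand. A hidden keeper inside the chest may or may not have the bolt: if it has, the lid lifts only 3 to 5 mm at the handle (about 0.02 to 0.04 rad) and then stops hard. Nothing outside shows which.
- lid_handle (a point): middle of the lid's aluminium bar handle: bar 10 mm thick, 80 mm long along the chest's y, its axis 40 mm above the lid's top face; 140 mm from the hinge along the chest's x when shut, 45 mm to the left of the chest's middle.
- lid_hinge (a point): middle of the lid's hinge line (chest frame x = -85 mm, y = 0, z = 70 mm).
- bolt (a joint): bolt travel: 0 = right end of its slot (-y of the chest), 0.03 = left end. It starts within 2 mm of 0 and stays where it is left, friction about 2.5 N. With the lid shut, it is caught at one end only and free at the other; which end catches is hidden and changes from run to run. The lid must be down (not tugged) to slide it freely.
- bolt_knob (a point): grip point on the bolt's upright black knob, 16 mm diameter, its top 44 mm above the lid's top face; this point lies 30 mm above the lid's top face (so 112 mm above the bench with the lid shut), 85 mm to the right of the chest's middle at bolt travel 0, 140 mm from the hinge along the chest's x. The knob slides along the chest's y.
- bowl: dark turned wooden bowl, 100 mm across, 50 mm high, bystander; origin at underside centre
- glue: white glue bottle, 52 mm diameter, 140 mm high, bystander; origin at underside centre
- faceplate: round brass lathe faceplate ring, 80 mm across with a 30 mm hole, 20 mm high, lying flat, bystander; origin at underside centre
- wrench: steel wrench lying on the bench near the robot, bystander; origin underneath its middle
- square_blank: dark square wooden blank 130 x 20 x 20 mm lying between tray and chest, bystander; origin at underside centre, long axis x
- chuck: steel lathe chuck, 70 mm diameter, 45 mm high, bystander; origin at underside centre
- tin: red tin, 66 mm diameter, 65 mm high, bystander; origin at underside centre

How it is judged:
On the way, in this order (a step that is already met when the one before it is completed fails the run):
1. all three walls of the tray are upright (value of joint each of wall_left, wall_right, wall_far above 1.45 rad), for 0.2 s.
2. the lid has been tugged up against its play or beyond, with the bolt still as found (value of joint lid above 0.012 rad and value of joint bolt below 0.008 m), for 0.1 s.
At the end, for the whole second after the job is handed in: All three tray walls stand upright (over 1.45 rad), the lid is held still between 0.55 and 1.1 rad by the fingers (contact force over 1 N), and no bystander has moved 30 mm (all of step 1 and value of joint lid between 0.55 and 1.1 rad and velocity of joint lid between -0.1 and 0.1 rad/s and contact force between the fingers and lid above 1 N and distance of each of bowl, glue, faceplate, wrench, square_blank, chuck, tin from where it was at the start of the episode below 0.03 m); the arm keeps its last pose, push and grip.
It fails at once if a bystander (bowl, glue bottle, faceplate, wrench, square blank, chuck or tin) is shifted by 30 mm or more (distance of any of bowl, glue, faceplate, wrench, square_blank, chuck, tin from where it was at the start of the episode above 0.03 m).
It also fails if it takes over 72 s, if anything falls off the work surface, if the arm or the gripper's body presses on something with over 40 N, if the wrist force passes 120 N, or if a joint passes its speed limit or range.

## Working session

There is one attempt and no reset: what is moved stays moved. The work goes in short steps, Python scripts to look and compute and a tool call to move; the robot and the scene stay as the last step left them, time stands still between calls to the robot, and variables do not carry over. Pictures are saved under pics/ and viewed, about 8 in all and at most 12, crops included, and the job is handed in when it is done.

Besides the shell and the picture viewer there is one more tool, called after "Request:" as a command line: name --argument value ..., lists and objects as JSON in quotes. apply_moves: Moves the arm, as the interface text tells. Its arguments: {"type":"object","properties":{"deltas":{"type":"array","items":{"type":"object","properties":{"translation":{"type":"array","items":{"type":"number"}},"turn":{"type":"array","items":{"type":"number"}},"hand":{"type":"number"}}}},"newtons":{"type":"number"}},"required":["deltas"]}

```bash
mkdir -p pics
python3 - <<'E'
from bench import readout,camera,calibration
import cv2,numpy as np
for n in("top","scene"):
    cv2.imwrite(f"pics/{n}0.png",camera(n)[:,:,::-1]); c=calibration(n); print(n,c['fx'],c['fy'],c['cx'],c['cy']); print(np.round(c['extrinsics'],3).tolist())
s=readout.read_state(); print(s)
E
```

```text
top 516.8365367341576 516.8365367341576 321.47873172982077 243.8111033082302
[[-0.018, -0.999, -0.027, 0.009], [-0.989, 0.021, -0.149, 0.601], [0.149, 0.024, -0.989, 1.178], [0.0, 0.0, 0.0, 1.0]]
scene 527.333699296548 527.333699296548 323.5279048648296 236.37332514058042
[[0.67, 0.742, 0.006, -0.392], [0.619, -0.555, -0.555, -0.337], [-0.409, 0.376, -0.832, 1.294], [0.0, 0.0, 0.0, 1.0]]
{'time': 0.1, 'joint_positions': array([ 1.19440138,  0.33279978, -0.06472549,  1.46079756,  0.02157549,
        1.34990103, -0.08851865]), 'joint_vel': array([ 3.64248326e-03, -2.40194403e-03, -3.26721949e-05, -2.84454252e-03,
        1.00091284e-03, -1.25111192e-03,  4.96044383e-04]), 'joint_torque': array([ 1.35748938e-03, -6.24550009e+01,  2.46192893e-02, -3.90719032e+01,
       -6.16298849e-02,  3.66801862e-02,  1.72064978e-05]), 'ee_pos': array([ 0.2164528 , -0.58599712,  0.23586764]), 'eef_rot': array([ 9.84392635e-01,  1.75985152e-01, -1.16747080e-04, -5.94489785e-04]), 'ft_force': array([-0.69421626,  0.39752764, -0.96549056]), 'torque': array([-0.00371565, -0.00825213, -0.0431511 ]), 'width': 0.0870660751443691}
```

View pics/top0.png

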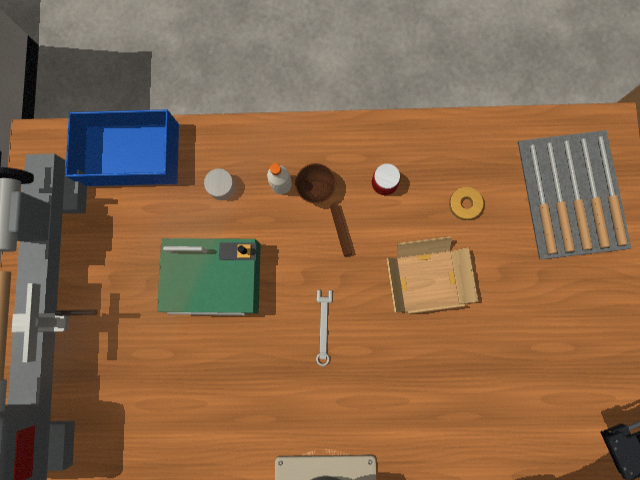

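View pics/scene0.png

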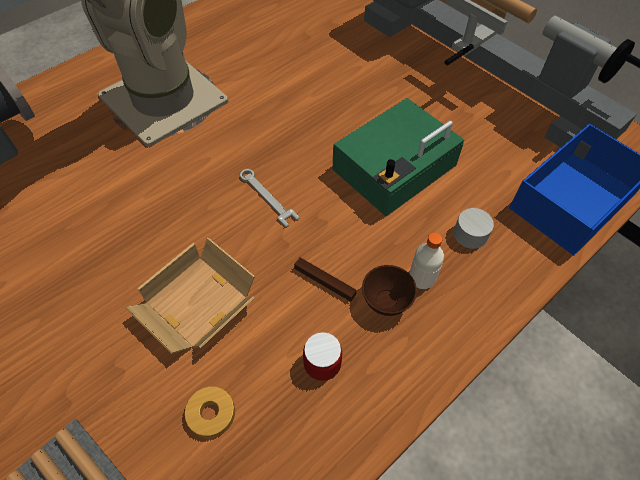

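Top view: the tray is near (433,280), the chest near (209,276), its handle at (183,249) and the knob near (242,250). I'll zoom in on both to get corner pixels.

Run:
```python
import cv2,numpy as np
t=cv2.imread("pics/top0.png")
a=cv2.resize(t[225:325,380:490],None,fx=5,fy=5,interpolation=2)[:, :550]
b=cv2.resize(t[225:325,150:270],None,fx=5,fy=5,interpolation=2)
a=cv2.resize(t[225:325,383:488],(400,381),interpolation=2)
b=cv2.resize(t[225:325,155:260],(400,381),interpolation=2)
cv2.imwrite("pics/c0.png",np.hstack([a,b]))
```

```text
(no output)
```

View pics/c0.png

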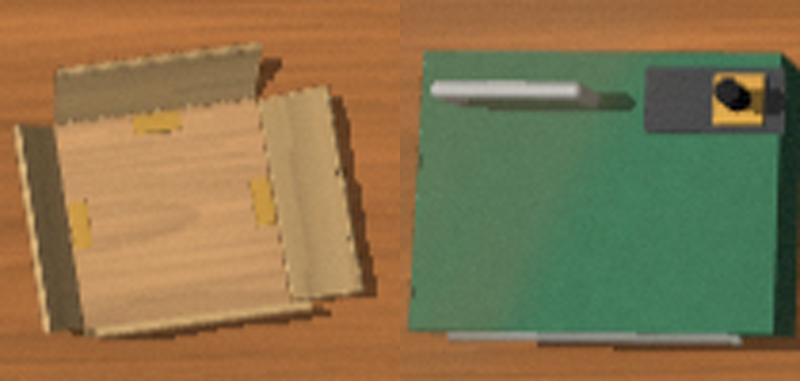

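```bash
cat > h.py <<'E'
import numpy as np,cv2
from bench import calibration
def ray(n,px,z):
    c=calibration(n);E=np.array(c['extrinsics']);R,t=E[:3,:3],E[:3,3]
    o=-R.T@t;d=R.T@np.array([(px[0]-c['cx'])/c['fx'],(px[1]-c['cy'])/c['fy'],1]);return o+d*(z-o[2])/d[2]
def proj(n,P):
    c=calibration(n);E=np.array(c['extrinsics']);q=E[:3,:3]@np.asarray(P)+E[:3,3];return q[0]/q[2]*c['fx']+c['cx'],q[1]/q[2]*c['fy']+c['cy']
E
python3 - <<'E'
from h import *
p=lambda u,v,z,o:ray("top",(o+u/3.81,225+v/3.81),z)
T=[p(u,v,.006,383) for u,v in[(58,122),(260,98),(288,295),(84,330)]]
for n,q in zip(("FL","FR","NR","NL"),T):print(n,q.round(4))
for n,u,v,z in[("L0",18,126,.045),("L1",48,330,.045),("R0",328,88,.04),("R1",360,290,.04),("F0",57,70,.045),("F1",262,43,.045)]:print(n,p(u,v,z,383).round(4))
print("chest")
for n,u,v,z in[("FL",425,52,.082),("FR",782,52,.082),("NR",775,332,.082),("NL",410,328,.082),("h0",435,90,.122),("h1",578,90,.122),("knob",733,90,.126)]:print(n,p(u-400,v,z,155).round(4))
c=calibration("top");E=np.array(c['extrinsics']);print(-E[:3,:3].T@E[:3,3])
for n,px,z in[("tin",(386,173),.065),("bowl",(316,183),.05),("ring",(467,204),.02),("glue",(275,169),.14),("chuck",(218,180),.045),("blank0",(335,208),.02),("blank1",(347,255),.02),("wr",(325,292),.01),("wr1",(322,358),.01)]:print(n,ray("top",px,z).round(3))
E
```

```text
FL [ 0.5703 -0.1871  0.006 ]
FR [ 0.583  -0.3156  0.006 ]
NR [ 0.4583 -0.3262  0.006 ]
NL [ 0.4389 -0.1982  0.006 ]
L0 [ 0.5636 -0.1576  0.045 ]
L1 [ 0.4387 -0.1712  0.045 ]
R0 [ 0.5839 -0.3499  0.04  ]
R1 [ 0.4595 -0.3619  0.04  ]
F0 [ 0.598  -0.1829  0.045 ]
F1 [ 0.6121 -0.3098  0.045 ]
chest
FL [0.6153 0.3667 0.082 ]
FR [0.6106 0.1489 0.082 ]
NR [0.4427 0.1528 0.082 ]
NL [0.449  0.3709 0.082 ]
h0 [0.5859 0.3465 0.122 ]
h1 [0.5841 0.2623 0.122 ]
knob [0.5816 0.1706 0.126 ]
[ 0.41863799 -0.03159062  1.25368256]
tin [ 0.764 -0.159  0.065]
bowl [0.748 0.008 0.05 ]
ring [ 0.695 -0.357  0.02 ]
glue [0.758 0.096 0.14 ]
chuck [0.763 0.245 0.045]
blank0 [ 0.692 -0.037  0.02 ]
blank1 [ 0.576 -0.063  0.02 ]
wr [ 0.489 -0.008  0.01 ]
wr1 [0.334 0.002 0.01 ]
```

Tray centre is about (0.512, -0.257), yaw 0.10, with wall angles near 0.96 / 0.81 / 0.96. Chest centre is about (0.529, 0.260), yaw -0.024. The handle and knob measurements agree with the chest geometry to within 3 mm. I'm starting with the right wall.

Request:
apply_moves --deltas '[{"translation": [0.036, 0.024, -0.01], "turn": [0, 0, 0.14], "hand": 0}, {"translation": [0.036, 0.024, -0.01], "turn": [0, 0, 0.14], "hand": 0}, {"translation": [0.036, 0.024, -0.01], "turn": [0, 0, 0.14], "hand": 0}, {"translation": [0.036, 0.024, -0.01], "turn": [0, 0, 0.14], "hand": 0}, {"translation": [0.036, 0.024, -0.01], "turn": [0, 0, 0.14], "hand": 0}]' --newtons 20

```text
time: 0.6
ee_pos: [0.3934, -0.4662, 0.1838]
eef_rot: [0.862, 0.507, -0.002, 0.001]
ft_force: [0.7, -1.0, 0.6]
width: 0.0552
```

Request:
apply_moves --deltas '[{"translation": [0.033, 0.022, -0.01], "turn": [0, 0, 0.14], "hand": 0}, {"translation": [0.033, 0.022, -0.01], "turn": [0, 0, 0.14], "hand": 0}, {"translation": [0.033, 0.022, -0.025], "turn": [0, 0, 0.14], "hand": 0}, {"translation": [0.033, 0.022, -0.025], "turn": [0, 0, 0.14], "hand": 0}, {"translation": [0.0, 0.0, -0.03], "turn": [0, 0, 0.05], "hand": 0}]'

```text
time: 1.1
ee_pos: [0.5368, -0.3678, 0.0824]
eef_rot: [0.656, 0.755, 0.001, 0.003]
ft_force: [-0.1, -0.5, -0.3]
width: 0.0149
```

Request:
apply_moves --deltas '[{"translation": [-0.012, -0.011, 0.0], "turn": [0, 0, -0.04], "hand": 0}, {"translation": [0, 0, -0.024], "turn": [0, 0, 0], "hand": 0}, {"translation": [0, 0, -0.024], "turn": [0, 0, 0], "hand": 0}, {"translation": [0, 0, 0], "turn": [0, 0, 0], "hand": 0}]'

```text
time: 1.5
ee_pos: [0.5203, -0.3806, 0.0305]
eef_rot: [0.675, 0.738, -0.0, -0.0]
ft_force: [-0.5, 0.4, -0.1]
width: 0.0004
```

Run:
```python
from bench import readout,camera
import cv2,numpy as np
a=camera("top")[:,:,::-1][210:340,370:500];b=camera("scene")[:,:,::-1][200:400,90:290]
cv2.imwrite("pics/r1.png",np.hstack([cv2.resize(a,(400,400),interpolation=2),cv2.resize(b,(400,400),interpolation=2)]))
s=readout.read_state();print(s['ee_pos'],s['ft_force'])
```

```text
[ 0.52230926 -0.38123604  0.03366031] [-0.03838822 -0.33404971 -0.08933629]
```

View pics/r1.png

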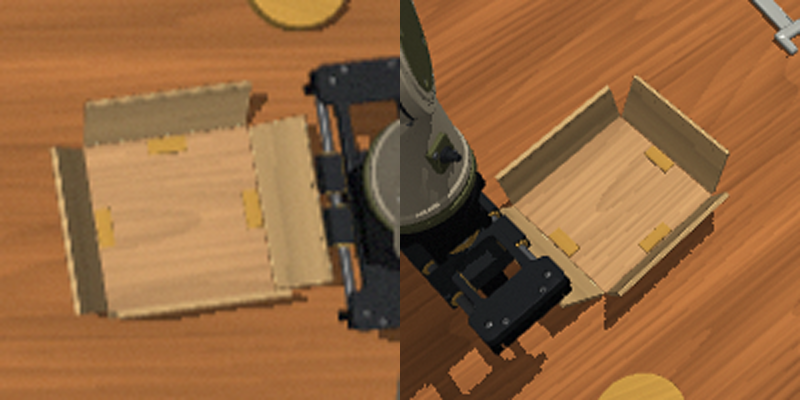

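The closed fingers stand just outside the right wall, as intended. I'll push along the edge's arc.

Request:
apply_moves --deltas '[{"translation": [-0.001, 0.012, 0.001], "turn": [0, 0, 0], "hand": 0}, {"translation": [-0.001, 0.009, 0.005], "turn": [0, 0, 0], "hand": 0}, {"translation": [-0.001, 0.009, 0.005], "turn": [0, 0, 0], "hand": 0}, {"translation": [-0.001, 0.009, 0.003], "turn": [0, 0, 0], "hand": 0}, {"translation": [-0.001, 0.009, 0.002], "turn": [0, 0, 0], "hand": 0}]'

```text
time: 2.1
ee_pos: [0.5182, -0.3344, 0.0572]
eef_rot: [0.676, 0.737, -0.001, 0.007]
ft_force: [11.4, -41.0, -33.5]
width: 0.0006
```

Request:
apply_moves --deltas '[{"translation": [0, 0.004, 0.001], "turn": [0, 0, 0], "hand": 0}, {"translation": [0, 0.004, 0.001], "turn": [0, 0, 0], "hand": 0}]'

```text
time: 2.3
ee_pos: [0.5172, -0.335, 0.0597]
eef_rot: [0.678, 0.735, -0.004, 0.014]
ft_force: [4.4, -18.0, -13.8]
width: 0.0006
```

Request:
apply_moves --deltas '[{"translation": [0.002, -0.02, 0.0], "turn": [0, 0, 0], "hand": 0}, {"translation": [0.002, -0.01, 0.04], "turn": [0, 0, 0], "hand": 0}, {"translation": [0.03, 0.01, 0.035], "turn": [0, 0, 0], "hand": 0}, {"translation": [0.04, 0.025, 0], "turn": [0, 0, 0], "hand": 0}, {"translation": [0.04, 0.025, 0], "turn": [0, 0, 0], "hand": 0}]'

```text
time: 2.8
ee_pos: [0.6274, -0.3086, 0.139]
eef_rot: [0.682, 0.731, -0.007, 0.013]
ft_force: [0.2, -0.3, -1.2]
width: 0.0004
```

Request:
apply_moves --deltas '[{"translation": [0.006, 0.032, 0], "turn": [0, 0, 0.03], "hand": 0}, {"translation": [0.003, 0.03, -0.03], "turn": [0, 0, 0], "hand": 0}, {"translation": [0, 0, -0.04], "turn": [0, 0, 0], "hand": 0}, {"translation": [0, 0, -0.03], "turn": [0, 0, 0], "hand": 0}, {"translation": [0, 0, 0], "turn": [0, 0, 0], "hand": 0}]'

```text
time: 3.3
ee_pos: [0.6441, -0.2285, 0.0396]
eef_rot: [0.665, 0.746, -0.001, 0.015]
ft_force: [-1.4, 0.7, -0.6]
width: 0.0009
```

Run:
```python
from bench import readout,camera
import cv2,numpy as np
from scipy.spatial.transform import Rotation as R
a=camera("top")[:,:,::-1][180:340,370:530];b=camera("scene")[:,:,::-1][200:400,90:290]
cv2.imwrite("pics/r2.png",np.hstack([cv2.resize(a,(400,400),interpolation=2),cv2.resize(b,(400,400),interpolation=2)]))
s=readout.read_state();print(s['ee_pos'],s['ft_force'],R.from_quat(s['eef_rot']).as_matrix().round(3).tolist())
```

```text
[ 0.646416   -0.2304215   0.04414866] [ 0.63556662 -0.07009738  1.03092775] [[-0.113, 0.993, 0.026], [0.993, 0.113, -0.023], [-0.026, 0.023, -0.999]]
```

View pics/r2.png

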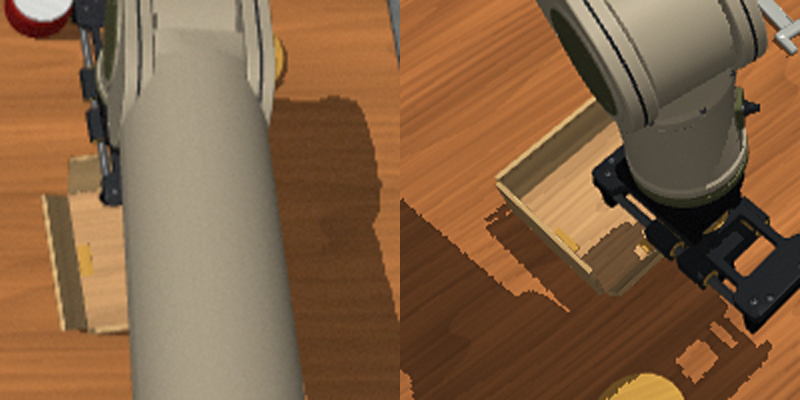

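Request:
apply_moves --deltas '[{"translation": [-0.01, -0.006, -0.012], "turn": [0.023, 0.026, 0], "hand": 0}, {"translation": [-0.012, -0.004, 0], "turn": [0, 0, 0], "hand": 0}, {"translation": [-0.009, -0.002, 0.004], "turn": [0, 0, 0], "hand": 0}, {"translation": [-0.009, -0.001, 0.004], "turn": [0, 0, 0], "hand": 0}]'

```text
time: 3.8
ee_pos: [0.6065, -0.2462, 0.0454]
eef_rot: [0.667, 0.745, 0.002, 0.002]
ft_force: [1.3, 2.0, -0.1]
width: 0.0006
```

Request:
apply_moves --deltas '[{"translation": [-0.008, -0.001, 0.003], "turn": [0, 0, 0], "hand": 0}, {"translation": [-0.006, -0.001, 0.001], "turn": [0, 0, 0], "hand": 0}, {"translation": [-0.004, 0, 0.001], "turn": [0, 0, 0], "hand": 0}]'

```text
time: 4.1
ee_pos: [0.5914, -0.2484, 0.0535]
eef_rot: [0.667, 0.745, 0.006, 0.008]
ft_force: [33.5, -1.1, -26.2]
width: 0.0005
```

Request:
apply_moves --deltas '[{"translation": [0.02, 0.002, 0], "turn": [0, 0, 0], "hand": 0}, {"translation": [0.005, 0.02, 0.04], "turn": [0, 0, 0], "hand": 0}, {"translation": [-0.02, 0.03, 0.03], "turn": [0, 0, 0], "hand": 0}, {"translation": [-0.036, 0.03, 0], "turn": [0, 0, 0], "hand": 0}, {"translation": [-0.036, 0.03, 0], "turn": [0, 0, 0], "hand": 0}]'

```text
time: 4.6
ee_pos: [0.5231, -0.1375, 0.1243]
eef_rot: [0.669, 0.743, 0.006, 0.008]
ft_force: [-0.6, 0.3, 1.4]
width: 0.0003
```

Request:
apply_moves --deltas '[{"translation": [-0.02, 0.003, -0.02], "turn": [0, 0, 0], "hand": 0}, {"translation": [0, 0, -0.035], "turn": [0, 0, 0], "hand": 0}, {"translation": [0, 0, -0.033], "turn": [0, 0, 0], "hand": 0}, {"translation": [0, 0, 0], "turn": [0, 0, 0], "hand": 0}]'

```text
time: 5.0
ee_pos: [0.4974, -0.1313, 0.0374]
eef_rot: [0.667, 0.745, 0.005, 0.011]
ft_force: [1.3, -0.0, 0.4]
width: 0.0004
```

Run:
```python
from bench import readout,camera
import cv2,numpy as np
from scipy.spatial.transform import Rotation as R
a=camera("top")[:,:,::-1][210:340,350:480];b=camera("scene")[:,:,::-1][200:400,90:290]
cv2.imwrite("pics/r3.png",np.hstack([cv2.resize(a,(400,400),interpolation=2),cv2.resize(b,(400,400),interpolation=2)]))
s=readout.read_state();print(s['ee_pos'],s['ft_force'],R.from_quat(s['eef_rot']).as_matrix().round(3).tolist())
```

```text
[ 0.50044011 -0.13166458  0.04104693] [0.06555968 0.55912169 0.53755056] [[-0.111, 0.993, 0.028], [0.994, 0.111, -0.009], [-0.012, 0.027, -1.0]]
```

View pics/r3.png

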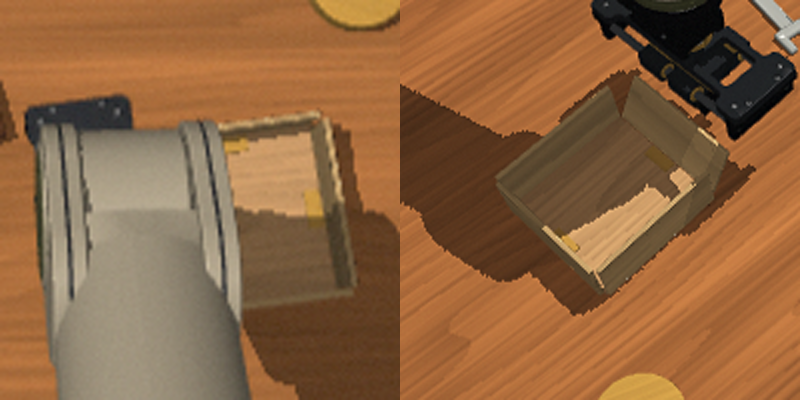

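The far and right walls are up, and the gripper is outside the left wall. Next I'll push the left wall.

Request:
apply_moves --deltas '[{"translation": [0.001, -0.012, -0.008], "turn": [0, 0, 0], "hand": 0}, {"translation": [0.001, -0.01, 0.001], "turn": [0, 0, 0], "hand": 0}, {"translation": [0.001, -0.009, 0.004], "turn": [0, 0, 0], "hand": 0}, {"translation": [0.001, -0.009, 0.003], "turn": [0, 0, 0], "hand": 0}]'

```text
time: 5.5
ee_pos: [0.5071, -0.1744, 0.0452]
eef_rot: [0.666, 0.745, 0.007, 0.016]
ft_force: [-1.1, 29.5, -19.3]
width: 0.0006
```

Request:
apply_moves --deltas '[{"translation": [0.001, -0.007, 0.003], "turn": [0, 0, 0], "hand": 0}, {"translation": [0, -0.005, 0.001], "turn": [0, 0, 0], "hand": 0}, {"translation": [0, -0.004, 0.001], "turn": [0, 0, 0], "hand": 0}]'

```text
time: 5.8
ee_pos: [0.5066, -0.1741, 0.046]
eef_rot: [0.663, 0.749, 0.014, 0.004]
ft_force: [1.8, 11.6, -7.7]
width: 0.0006
```

Request:
apply_moves --deltas '[{"translation": [0, 0.025, 0.0], "turn": [0, 0, 0], "hand": 0}, {"translation": [0, 0.01, 0.045], "turn": [0, 0, 0], "hand": 0}, {"translation": [0.005, 0.02, 0.045], "turn": [0, 0, -0.05], "hand": 0.05}, {"translation": [0.01, 0.035, 0.035], "turn": [0, 0, -0.05], "hand": 0.05}, {"translation": [0.01, 0.045, 0.02], "turn": [0, 0, -0.05], "hand": 0.05}]'

```text
time: 6.3
ee_pos: [0.5296, -0.0448, 0.1952]
eef_rot: [0.723, 0.691, 0.013, 0.004]
ft_force: [1.2, 0.2, 0.0]
width: 0.0166
```

Request:
apply_moves --deltas '[{"translation": [0.01, 0.045, 0], "turn": [0, 0, 0], "hand": 0.05}, {"translation": [0.01, 0.045, 0], "turn": [0, 0, 0], "hand": 0.05}, {"translation": [0.01, 0.045, 0], "turn": [0, 0, 0], "hand": 0.05}, {"translation": [0.01, 0.045, 0], "turn": [0, 0, 0], "hand": 0.05}, {"translation": [0.005, 0.045, 0], "turn": [0, 0, 0], "hand": 0.05}]'

```text
time: 6.8
ee_pos: [0.5819, 0.1827, 0.2058]
eef_rot: [0.727, 0.686, 0.019, 0.01]
ft_force: [0.9, -0.9, -0.5]
width: 0.0487
```

Run:
```python
from bench import readout,camera
import cv2,numpy as np
from scipy.spatial.transform import Rotation as R
a=camera("top")[:,:,::-1][225:325,380:480];b=camera("scene")[:,:,::-1][200:400,90:290]
cv2.imwrite("pics/r4.png",np.hstack([cv2.resize(a,(400,400),interpolation=2),cv2.resize(b,(400,400),interpolation=2)]))
s=readout.read_state();print(s['time'],s['ee_pos'],s['ft_force'],R.from_quat(s['eef_rot']).as_matrix().round(3).tolist())
```

```text
6.9 [0.57988096 0.18938439 0.20587108] [-0.54556524  0.4753141  -0.42476757] [[0.047, 0.998, 0.04], [0.999, -0.047, 0.015], [0.017, 0.04, -0.999]]
```

View pics/r4.png

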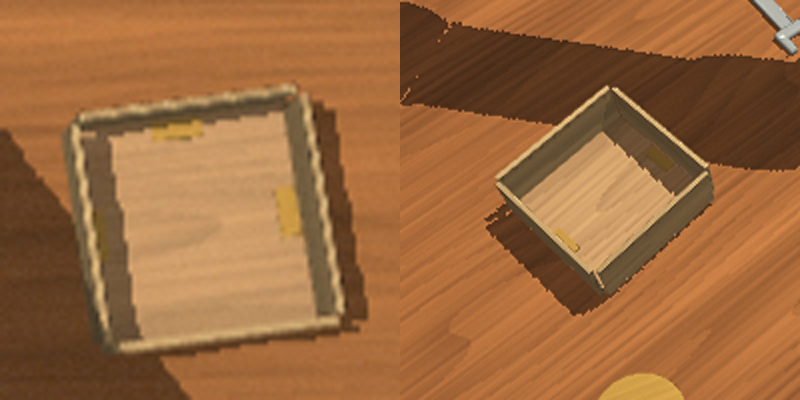

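Run:
```python
from h import *
C=np.array([.512,-.257]);c,s=np.cos(.1),np.sin(.1)
for n,u,v in[("L",68,130),("L",108,352),("R",308,95),("R",342,322),("F",75,115),("F",296,86),("N",342,326)]:
    q=ray("top",(380+u/4,225+v/4),.056)[:2]-C;print(n,round(c*q[0]+s*q[1],4),round(-s*q[0]+c*q[1],4))
```

```text
L 0.0588 0.0735
L -0.0706 0.0686
R 0.0623 -0.0673
R -0.0695 -0.0661
F 0.067 0.0682
F 0.0684 -0.0613
N -0.0717 -0.0657
```

Request:
apply_moves --deltas '[{"translation": [0.002, 0.04, 0], "turn": [-0.015, 0.04, 0.023], "hand": 0.06}, {"translation": [0.002, 0.04, 0], "turn": [0, 0, 0], "hand": 0.06}, {"translation": [0.002, 0.034, 0], "turn": [0, 0, 0], "hand": 0.06}, {"translation": [0, 0, -0.02], "turn": [0, 0, 0], "hand": 0.06}, {"translation": [0, 0, 0], "turn": [0, 0, 0], "hand": 0.06}]'

```text
time: 7.4
ee_pos: [0.5902, 0.302, 0.1876]
eef_rot: [0.717, 0.697, 0.0, 0.001]
ft_force: [-0.0, -0.6, -1.0]
width: 0.0596
```

Request:
apply_moves --deltas '[{"translation": [-0.004, 0.001, -0.03], "turn": [0, 0, 0], "hand": 0.06}, {"translation": [0, 0, -0.03], "turn": [0, 0, 0], "hand": 0.06}, {"translation": [0, 0, -0.01], "turn": [0, 0, 0], "hand": 0.06}, {"translation": [0, 0, 0], "turn": [0, 0, 0], "hand": 0.06}]'

```text
time: 7.8
ee_pos: [0.5905, 0.2988, 0.1212]
eef_rot: [0.719, 0.695, 0.003, 0.003]
ft_force: [0.1, 0.4, 0.2]
width: 0.06
```

Run:
```python
from bench import readout,camera
import cv2,numpy as np
a=camera("wrist")[:,:,::-1];b=camera("scene")[:,:,::-1][80:240,310:500]
cv2.imwrite("pics/r5.png",np.hstack([cv2.resize(a,(440,330)),cv2.resize(b,(360,330),interpolation=2)]))
s=readout.read_state();print(s['time'],s['ee_pos'],s['ft_force'],s['width'])
```

```text
7.9 [0.59116586 0.2994665  0.12272402] [ 0.82473183 -0.03461443  0.42019816] 0.06005346409820039
```

View pics/r5.png

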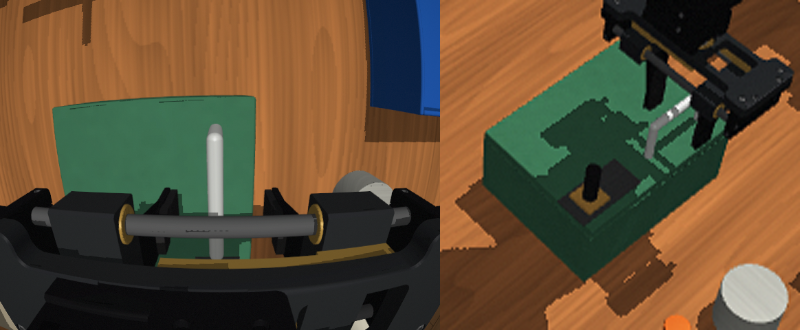

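The bar at (215,200) lies between the open fingers. I'll centre, lower and close.

Request:
apply_moves --deltas '[{"translation": [-0.005, 0.003, -0.006], "turn": [0, 0, 0], "hand": 0.06}, {"translation": [0, 0, 0], "turn": [0, 0, 0], "hand": 0}, {"translation": [0, 0, 0], "turn": [0, 0, 0], "hand": 0}, {"translation": [0, 0, 0], "turn": [0, 0, 0], "hand": 0}, {"translation": [0, 0, 0], "turn": [0, 0, 0], "hand": 0}]' --newtons 30

```text
time: 8.4
ee_pos: [0.5875, 0.3037, 0.121]
eef_rot: [0.72, 0.694, 0.006, 0.004]
ft_force: [0.1, -0.2, 0.1]
width: 0.0356
```

Request:
apply_moves --deltas '[{"translation": [0, 0, 0], "turn": [0, 0, 0], "hand": 0}, {"translation": [0, 0, 0], "turn": [0, 0, 0], "hand": 0}]'

```text
time: 8.6
ee_pos: [0.5876, 0.3038, 0.1213]
eef_rot: [0.72, 0.694, 0.007, 0.004]
ft_force: [-0.0, 0.9, 0.3]
width: 0.02
```

Request:
apply_moves --deltas '[{"translation": [0, 0, -0.004], "turn": [0, 0, 0], "hand": 0}, {"translation": [0, 0, 0], "turn": [0, 0, 0], "hand": 0}, {"translation": [0, 0, 0], "turn": [0, 0, 0], "hand": 0}]'

```text
time: 8.9
ee_pos: [0.5875, 0.3039, 0.1168]
eef_rot: [0.719, 0.694, 0.007, 0.004]
ft_force: [-0.7, 0.2, 3.2]
width: 0.0092
```

Request:
apply_moves --deltas '[{"translation": [0, 0, 0.003], "turn": [0, 0, 0], "hand": 0}, {"translation": [0, 0, 0.003], "turn": [0, 0, 0], "hand": 0}, {"translation": [0, 0, 0.003], "turn": [0, 0, 0], "hand": 0}]'

```text
time: 9.2
ee_pos: [0.5848, 0.3039, 0.1238]
eef_rot: [0.719, 0.695, 0.004, 0.002]
ft_force: [-3.9, 1.2, -5.8]
width: 0.0091
```

Request:
apply_moves --deltas '[{"translation": [-0.001, 0, 0.004], "turn": [0, 0, 0], "hand": 0}, {"translation": [-0.001, 0, 0.004], "turn": [0, 0, 0], "hand": 0}, {"translation": [-0.001, 0, 0.004], "turn": [0, 0, 0], "hand": 0}]'

```text
time: 9.5
ee_pos: [0.5795, 0.304, 0.135]
eef_rot: [0.718, 0.696, 0.002, 0.001]
ft_force: [-6.3, 1.7, -8.1]
width: 0.009
```

Run:
```python
from bench import readout,camera
import cv2,numpy as np
s=readout.read_state();print(s['time'],s['ee_pos'],s['ft_force'],s['width'])
b=camera("scene")[:,:,::-1][80:240,310:500]
cv2.imwrite("pics/r6.png",cv2.resize(b,(570,480),interpolation=2))
```

```text
9.5 [0.57948792 0.30402957 0.1350467 ] [-6.27421046  1.74976612 -8.06619858] 0.008985606346354
```

View pics/r6.png

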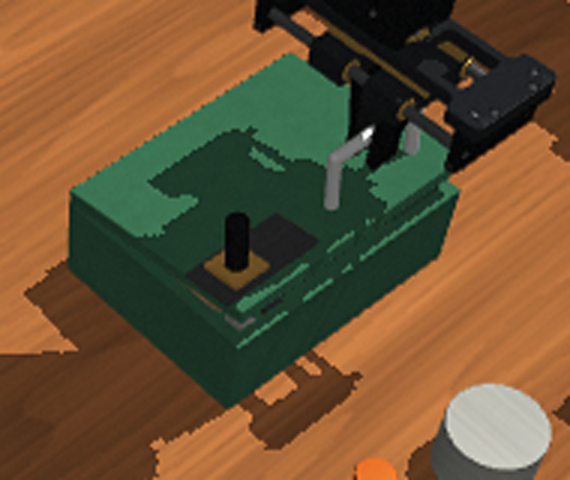

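The picture shows a gap all round the lid's far edge. The handle has risen 18 mm, about 0.13 rad and well past the 3–5 mm play, so the lid is free and the bolt stays as found. I'll carry on along the arc, tilting the tool at about half the lid's rate.

Request:
apply_moves --deltas '[{"translation": [-0.005, 0, 0.0087], "turn": [0, -0.035, 0], "hand": 0}, {"translation": [-0.0055, 0, 0.0083], "turn": [0, -0.035, 0], "hand": 0}, {"translation": [-0.006, 0, 0.008], "turn": [0, -0.035, 0], "hand": 0}, {"translation": [-0.0065, 0, 0.0075], "turn": [0, -0.035, 0], "hand": 0}, {"translation": [-0.007, 0, 0.007], "turn": [0, -0.035, 0], "hand": 0}]'

```text
time: 10.05
ee_pos: [0.5489, 0.3049, 0.1764]
eef_rot: [0.716, 0.692, 0.068, 0.063]
ft_force: [-0.9, 2.2, -8.2]
width: 0.0089
```

Request:
apply_moves --deltas '[{"translation": [-0.0075, 0, 0.0065], "turn": [0, -0.035, 0], "hand": 0}, {"translation": [-0.008, 0, 0.006], "turn": [0, -0.035, 0], "hand": 0}, {"translation": [-0.0085, 0, 0.0055], "turn": [0, -0.035, 0], "hand": 0}, {"translation": [-0.0087, 0, 0.005], "turn": [0, -0.035, 0], "hand": 0}, {"translation": [-0.006, 0, 0.003], "turn": [0, -0.035, 0], "hand": 0}]'

```text
time: 10.55
ee_pos: [0.507, 0.3061, 0.2045]
eef_rot: [0.706, 0.684, 0.133, 0.125]
ft_force: [-0.3, 2.9, -10.2]
width: 0.0087
```

Request:
apply_moves --deltas '[{"translation": [0, 0, 0], "turn": [0, 0, 0], "hand": 0}, {"translation": [0, 0, 0], "turn": [0, 0, 0], "hand": 0}, {"translation": [0, 0, 0], "turn": [0, 0, 0], "hand": 0}, {"translation": [0, 0, 0], "turn": [0, 0, 0], "hand": 0}, {"translation": [0, 0, 0], "turn": [0, 0, 0], "hand": 0}]'

```text
time: 11.05
ee_pos: [0.5065, 0.3061, 0.2047]
eef_rot: [0.706, 0.685, 0.133, 0.125]
ft_force: [-0.6, 2.1, -9.0]
width: 0.0084
```

Run:
```python
from bench import readout,camera
import cv2,numpy as np
from scipy.spatial.transform import Rotation as R
b=camera("scene")[:,:,::-1]
for k in range(4): camera("top")
s=readout.read_state();print(s['time'],s['ee_pos'],s['ft_force'],s['width'],s['joint_vel'].round(3))
g=s['ee_pos']-.005*R.from_quat(s['eef_rot']).as_matrix()[:,2]-[.4455,0,.07];print("lid~",np.arctan2(g[2],g[0])-.355,np.hypot(g[0],g[2]))
cv2.imwrite("pics/r7.png",b)
```

```text
11.3 [0.50629951 0.30610528 0.20481374] [ 0.64758807  1.37133743 -8.16013019] 0.009024558387426137 [ 0.001 -0.004  0.001  0.004  0.    -0.002 -0.001]
lid~ 0.8155947074431098 0.15144734471532176
```

View pics/r7.png

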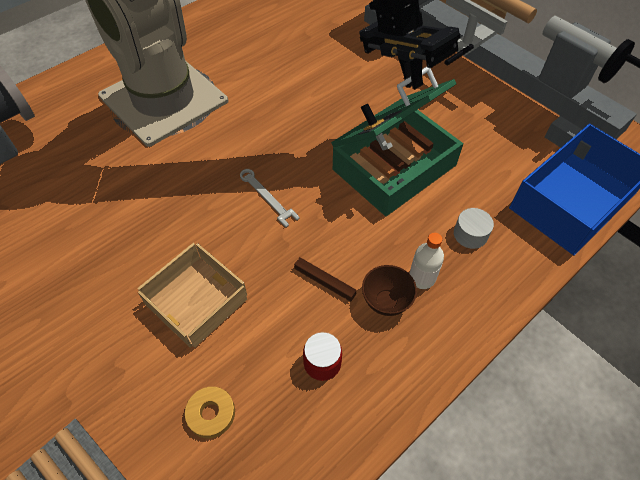

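The lid is held steady at about 0.8 rad, the tray walls are up, and every bystander sits at its starting pixels. I'm handing in.

```bash
python3 -c "
from bench import order; print(order.close_job())"
```

```text
the job is handed in; nothing more can be done
None
```

The job is handed in at about 11 s of the 72 s allowed; no verdict is reported.

- **Tray:** I pushed the right, far and left walls upright, each until it stopped at its upright position. The top image puts all three wall tops within about 3 mm of upright; the allowance is about 6 mm.
- **Lid and bolt:** I gripped the lid handle and tugged with the bolt as found. The lid followed the hand 18 mm at about 6–10 N, well past the 3–5 mm play of a held lid. It was not held, so I left the bolt alone.
- **Finish:** I raised the lid along its arc to about 0.8 rad, worked out from the gripper position and the estimated hinge line. It is still held there with a grip set to 30 N, about 8 N at the wrist and no movement.
- **Bystanders:** The last scene picture shows them where they started. I judged this by eye rather than measuring it.

No check failed or disagreed.

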